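Close up the parts case

TASK

Get the grey-lidded parts case on the bench ready to put away: swing the carry handle that sticks out over its left side fully in over the lid, and fold the three clip flaps (left, front and right) fully down against the sides of the case. Do not ram the case, and leave the tape measure, jar, stapler and small box around it where they are.

Things in the scene. Friction and masses are not known exactly. Their poses are not given: they have to be found in the camera images.
- case: Low parts case with a closed grey lid, 160 (x) x 200 (y) x 62 mm high, fixed to the bench: it does not give. Origin at the centre of its underside on the bench; +x points to its back (lid hinges, no clip there), +y to its left, z up. A small stop peg for the handle (10 mm thick, top at z = 76 mm) stands on the lid 55 mm behind and 22 mm left of the centre.
- clip_left (a joint): Black clip flap, 90 mm wide and 42 mm long, hinged on the lid at the middle of the left (+y) edge; outward is the case's +y. 0 = folded fully down, hanging flat against the side of the case; 1.57 = sticking straight out, level. Starts open at 0.95 to 1.5. Stiff hinge (about 0.05 N m): it stays where it is left, does not spring back, and stops dead at 0.
- clip_left_hinge (a point): Middle of the left clip's hinge axis, 3 mm outside the lid's edge, 55 mm above the bench. The axis runs along that edge.
- clip_left_edge (a point): Middle of the left clip's free edge, 42 mm from its hinge. The flap is 4 mm thick with an out-turned lip 8 mm proud of the hinge line at this edge; folded down, its outer face stands 4 mm (the lip 8 mm) outside the hinge axis and its free edge is 13 mm above the bench.
- clip_right (a joint): Black clip flap, 90 mm wide and 42 mm long, hinged on the lid at the middle of the right (-y) edge; outward is the case's -y. 0 = folded fully down, hanging flat against the side of the case; 1.57 = sticking straight out, level. Starts open at 0.95 to 1.5. Stiff hinge (about 0.05 N m): it stays where it is left, does not spring back, and stops dead at 0.
- clip_right_hinge (a point): Middle of the right clip's hinge axis, 3 mm outside the lid's edge, 55 mm above the bench. The axis runs along that edge.
- clip_right_edge (a point): Middle of the right clip's free edge, 42 mm from its hinge. The flap is 4 mm thick with an out-turned lip 8 mm proud of the hinge line at this edge; folded down, its outer face stands 4 mm (the lip 8 mm) outside the hinge axis and its free edge is 13 mm above the bench.
- clip_front (a joint): Black clip flap, 90 mm wide and 42 mm long, hinged on the lid at the middle of the front (-x) edge, which faces the robot; outward is the case's -x. 0 = folded fully down, hanging flat against the side of the case; 1.57 = sticking straight out, level. Starts open at 0.95 to 1.5. Stiff hinge (about 0.05 N m): it stays where it is left, does not spring back, and stops dead at 0.
- clip_front_hinge (a point): Middle of the front clip's hinge axis, 3 mm outside the lid's edge, 55 mm above the bench. The axis runs along that edge.
- clip_front_edge (a point): Middle of the front clip's free edge, 42 mm from its hinge. The flap is 4 mm thick with an out-turned lip 8 mm proud of the hinge line at this edge; folded down, its outer face stands 4 mm (the lip 8 mm) outside the hinge axis and its free edge is 13 mm above the bench.
- handle (a joint): Black pan-style carry handle lying level on the lid, turning about an upright pin. 0 = swung in: it lies wholly over the lid, parallel to the left edge and pointing to the case's back, against its stop; it grows as the handle swings out to the left (anticlockwise from above). Starts at 0.85 to 1.35, sticking out over the left edge and the left clip. Stiff (about 0.08 N m): stays where it is left.
- handle_pivot (a point): Axis of the handle's pin, at half the handle's height (76 mm above the bench); 55 mm ahead (-x) and 40 mm left (+y) of the case's centre.
- handle_end (a point): Middle of the handle's free end, 130 mm from the pin. From 40 to 130 mm from the pin the grip is 24 mm wide and 18 mm thick (narrower near the pin), from 67 to 85 mm above the bench, i.e. 5 mm clear of the lid.
- tape_measure: Loose yellow tape measure, 63 x 90 x 38 mm, to the left of the case. Origin at the centre of its underside.
- jar: Loose jar with a green cap, 59 mm across, 70 mm high, to the left of the case. Origin at the centre of its underside.
- stapler: Loose blue stapler, 34 x 157 x 48 mm, to the right of the case. Origin at the centre of its underside.
- sample_box_3: Loose small brown cardboard box, 52 x 79 x 36 mm, behind the case. Origin at the centre of its underside.

How it is judged:
By the outcome, as a careful person would: the job done as asked, in the order asked, and still so for the second after the job is handed in, with the robot touching nothing.
It also fails if it takes over 54 s, if anything falls off the work surface, if the arm or the gripper's body presses on something with over 40 N, if the wrist force passes 120 N, or if a joint passes its speed limit or range.

ROBOT

A 7-joint arm with a two-finger parallel gripper is mounted at the origin on a cart in front of the work surface, level with it; the furniture and walls round the work are solid. World frame = base frame: x ahead of the robot, y to its left, z up, the work surface at z = 0. Lengths are in m, angles in rad, forces in N, time in s.
With the tool pointing down it reaches from about 0.425 to 0.95 m from the base axis. Payload 4.7 kg.
Tool frame: the origin (TCP) lies midway between the tips of the shut fingers; the grasp point (between the pads) lies 19 mm behind it (r.grasp_offset is the distance from the TCP to the grasp point, in m); z points along the fingers, y is the line along which they close (so a half turn about z gives the same grasp; the last joint's range is limited). The gripper opens to 87 mm and grips with 3 to 60 N. Pads are 19 mm wide; open, the fingers measure 117 mm over their backs; the gripper's body (75 mm by 190 mm) begins 51 mm behind the grasp point.
Start: joints at [1.168, 0.469, -0.049, 1.532, 0.024, 1.141, -0.082], TCP at [0.247, -0.628, 0.223] pointing down, gripper open.
Joint ranges: [-2.59, 2.59], [-0.33, 1.99], [-1.39, 1.29], [0.1, 2.45], [-1.04, 4.18], [0.21, 1.99], [-2.66, 2.66]. Speed limits (rad/s): [2.57, 2.57, 3.14, 3.14, 3.14, 3.14, 3.14].

INTERFACE

Orientations are given as a unit quaternion [x, y, z, w].
In Python, from workcell import r, eyes, kin gives the robot as it stands (r), with the cameras (eyes) and the kinematics (kin). Calls block until the motion is done:
- r.move_to(position, orientation): joint-space move of the TCP to a pose.
- r.move_straight(position, rot=None, vel=0.15): straight line of the TCP; rot=None keeps the orientation; vel is the mean speed in m/s.
- r.move_j(angles): joint-space move.
- r.gripper_to(opening, strength=None): finger opening in m; strength is the grip in N (None keeps the last); returns when the fingers have stopped.
- r.dwell(seconds).
- kin.solve_ik(position, orientation): joint angles nearest the present ones, or None.
- r.get_obs(): the state.
- eyes.grab_frame(name): name is "scene" or "top" or "wrist"; returns a dict with "image" (400x640x3 uint8, red, green, blue), "camera_matrix" (3x3 intrinsics, pixels), "world_from_camera" (4x4, takes a point from camera to world coordinates). Camera axes: x right, y up, looking along -z (the intrinsics and any distortion apply to the point x, -y, -z); pixel columns grow to the right and rows downward; lengths in m; the calibration is good to about 2 mm. A picture is of the moment at which its call begins. There is no depth.
A pose or a line that the arm cannot do raises r.MotionError and nothing moves.
- r.job_done(): hands the job in; it is judged then, once.
The state is a dict: "time_s": time; "joint_pos": joint angles; "joint_velocities": joint speeds; "tau": joint torques, N m; "ee_pos": TCP position; "orientation": TCP orientation; "ft_force": force on the tool from outside, world axes, zero at the start; "wrist_torque": the same for the moment, N m; "opening": finger opening in m; "grip_force": force on a finger pad.
Only numpy, scipy, OpenCV 4.12 (cv2) and the standard library are available. Lean on these libraries where they do the work, as an engineer would, in place of code of your own. Each camera call takes 0.05 s, during which the arm holds its last target. There are 200 camera calls.

## Working session

There is one attempt and no reset: what is moved stays moved. The work goes in short steps, each a Python script; the robot and the scene stay as the last script left them, time stands still between calls to the robot, and variables do not carry over. Pictures are saved under pics/ and viewed, at most 10 in all, crops included, and the job is handed in when it is done.

```bash
ls; mkdir -p pics
python3 - <<'E'
from workcell import r, eyes, kin
import cv2,numpy as np
np.set_printoptions(precision=4,suppress=True)
for n in("top","scene"):
    f=eyes.grab_frame(n); cv2.imwrite(f"pics/{n}0.png",f["image"][:,:,::-1]); print(n,f["camera_matrix"],f["world_from_camera"],[k for k in f])
o=r.get_obs(); print(o["time_s"],o["ee_pos"],o["orientation"],o["ft_force"],r.grasp_offset)
E
```

```text
pics
workcell.py
top [[447.0061   0.     325.2042]
 [  0.     447.0061 194.8008]
 [  0.       0.       1.    ]] [[ 0.0127  0.9803 -0.1973  0.3865]
 [-0.9999  0.0145  0.0073  0.0336]
 [ 0.01    0.1972  0.9803  1.2857]
 [ 0.      0.      0.      1.    ]] ['image', 'camera_matrix', 'world_from_camera']
scene [[419.3053   0.     324.355 ]
 [  0.     419.3053 198.6586]
 [  0.       0.       1.    ]] [[-0.5119  0.3884 -0.7663 -0.185 ]
 [-0.8589 -0.2464  0.4489  0.5236]
 [-0.0144  0.8879  0.4597  0.5823]
 [ 0.      0.      0.      1.    ]] ['image', 'camera_matrix', 'world_from_camera']
0.1 [ 0.2463 -0.6279  0.2216] [ 0.9826  0.1859 -0.0002 -0.0008] [ 0.0892  0.171  -0.2305] 0.0187
```

View pics/top0.png

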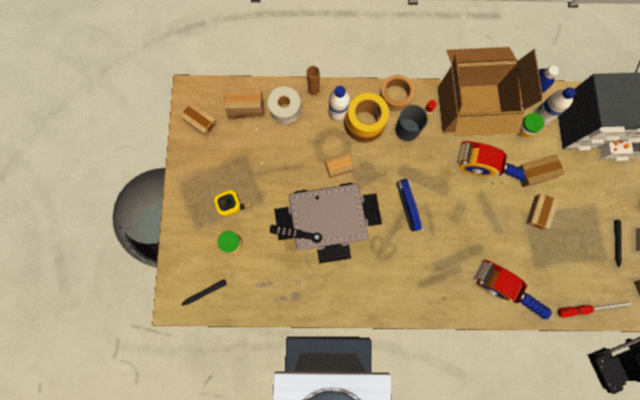

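View pics/scene0.png

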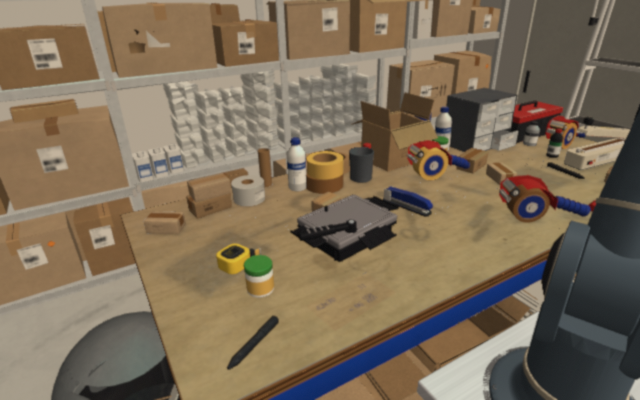

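Run:
```python
import cv2
a=cv2.imread("pics/top0.png")[165:275,210:430]; cv2.imwrite("pics/topc.png",cv2.resize(a,None,fx=3.6,fy=3.6,interpolation=cv2.INTER_CUBIC))
a=cv2.imread("pics/scene0.png")[185:305,215:440]; cv2.imwrite("pics/scenec.png",cv2.resize(a,None,fx=3.5,fy=3.5,interpolation=cv2.INTER_CUBIC))
```

```text
(no output)
```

View pics/topc.png

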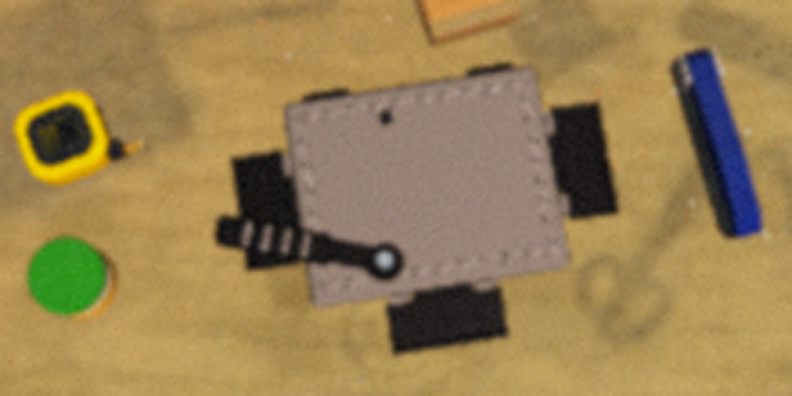

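View pics/scenec.png

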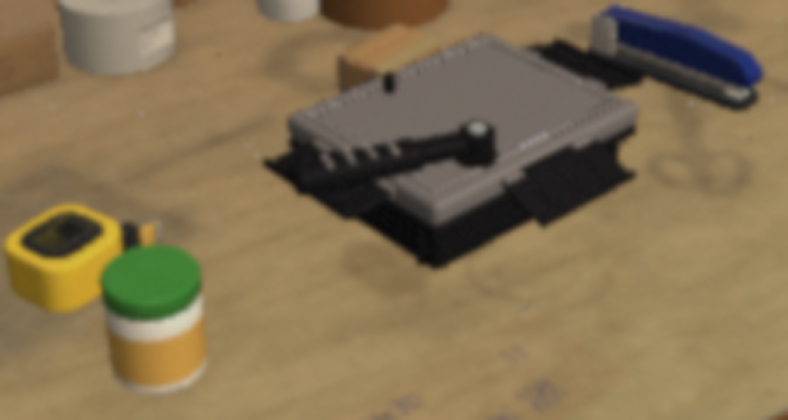

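Top crop: lid corners at (286,105), (535,67), (569,265) and (315,305); pin at (385,261), handle end near (222,231), peg at (386,117). The clips stick out on the left, front and right. The scene crop shows the same parts, with the jar and tape measure about 90 mm or more off the left clip.

```bash
cat > fit.py <<'E'
import numpy as np
from scipy.optimize import least_squares
np.set_printoptions(precision=4,suppress=True)
T=np.array([[.0127,.9803,-.1973,.3865],[-.9999,.0145,.0073,.0336],[.01,.1972,.9803,1.2857]])
S=np.array([[-.5119,.3884,-.7663,-.185],[-.8589,-.2464,.4489,.5236],[-.0144,.8879,.4597,.5823]])
cams=dict(t=(T,447.0061,325.2042,194.8008,3.6,210,165),s=(S,419.3053,324.355,198.6586,3.5,215,185))
def proj(c,p):
    M,f,cx,cy,*_=cams[c]; q=M[:,:3].T@(p-M[:,3]); return np.array([cx+f*q[0]/-q[2],cy-f*q[1]/-q[2]])
def pix(c,u,v):
    *_,s,a,b=cams[c]; return np.array([(u+.5)/s-.5+a,(v+.5)/s-.5+b])
def flap(side,a,w):
    out=dict(l=np.array([0,1.]),r=np.array([0,-1.]),f=np.array([-1.,0]))[side]; tan=np.array([-out[1],out[0]])
    h=.083 if side=='f' else .103
    # lip outer corner: 42 mm along, 8 mm proud on outer face
    d=.042*np.sin(a)+.004*np.cos(a); z=.055-.042*np.cos(a)+.004*np.sin(a)
    return np.array([*(out*(h+d)+tan*w),z])
def loc(n,q):
    al,af,ar,h=q
    if n in('bl','br','fr','fl'): return np.array([.08*(1 if n[0]=='b' else -1),.1*(1 if n[1]=='l' else -1),.062])
    if n=='peg': return np.array([.055,.022,.076])
    if n=='piv': return np.array([-.055,.04,.088])
    if n=='he': return np.array([-.055+.13*np.cos(h),.04+.13*np.sin(h),.08])
    return flap(n[1],dict(l=al,f=af,r=ar)[n[1]],.045*(1 if n[2]=='+' else -1))
obs=[('t','bl',286,105),('t','br',535,67),('t','fr',569,265),('t','fl',315,305),('t','piv',385,261),('t','peg',386,117),('t','he',219,230),
('s','bl',289,118),('s','br',485,33),('s','fr',637,106),('s','fl',432,217),('s','peg',389,76),
# tan for l: out(0,1)->tan(-1,0): '+' = front; r: '+' = back; f: out(-1,0)->tan(0,-1): '+' = right
('t','Cl+',247,269),('t','Cl-',232,157),('t','Cr+',599,103),('t','Cr-',617,212),('t','Cf+',507,334),('t','Cf-',395,353),
('s','Cf+',633,176),('s','Cf-',543,224),('s','Cl-',268,163)]
def W(p,l): c,s=np.cos(p[2]),np.sin(p[2]); return np.array([p[0]+c*l[0]-s*l[1],p[1]+s*l[0]+c*l[1],l[2]])
def res(p): return np.array([proj(c,W(p,loc(n,p[3:])))-pix(c,u,v) for c,n,u,v in obs])
if __name__=="__main__":
    s=least_squares(lambda p:res(p).ravel(),[.4,0,.1,1.2,1.2,1.2,1.2],loss='soft_l1')
    print(s.x); 
    for o,e in zip(obs,res(s.x)): print(o[:2],e)
    def ground(c,u,v,z):
        M,f,cx,cy,*_=cams[c]; a,b=pix(c,u,v); d=M[:,:3]@[(a-cx)/f,-(b-cy)/f,-1]; return M[:,3]+d*(z-M[2,3])/d[2]
    for n,u,v,z in(('jar',68,275,.07),('tape',62,136,.038),('tapetip',140,148,.01),('st1',690,60,.045),('st2',742,230,.045),('stbase1',680,75,.01),('stbase2',725,230,.01),('box',432,42,0)):
        g=ground('t',u,v,z); d=g[:2]-s.x[:2]; c_,s_=np.cos(s.x[2]),np.sin(s.x[2]); print(n,g,'case frame',c_*d[0]+s_*d[1],-s_*d[0]+c_*d[1])
E
python3 fit.py
```

```text
[0.5736 0.0158 0.1715 1.4927 1.2194 1.2863 1.2319]
('t', 'bl') [-0.9335 -0.4325]
('t', 'br') [ 0.4137 -0.7571]
('t', 'fr') [1.0433 0.4593]
('t', 'fl') [-0.6379  0.8822]
('t', 'piv') [ 0.1939 -0.4149]
('t', 'peg') [ 0.2409 -0.3333]
('t', 'he') [-0.8917 -0.1397]
('s', 'bl') [-1.996  -1.2972]
('s', 'br') [-0.2508 -1.1733]
('s', 'fr') [ 0.8094 -0.8896]
('s', 'fl') [ 0.3876 -3.0561]
('s', 'peg') [-0.3979 -0.6797]
('t', 'Cl+') [0.2348 1.0137]
('t', 'Cl-') [-0.0539  0.2104]
('t', 'Cr+') [-0.2264 -0.054 ]
('t', 'Cr-') [0.5735 0.8506]
('t', 'Cf+') [0.7746 0.7705]
('t', 'Cf-') [-0.3784  0.6943]
('s', 'Cf+') [ 0.3941 -0.0628]
('s', 'Cf-') [-0.2449  0.5145]
('s', 'Cl-') [-2.1539 -0.078 ]
jar [0.4995 0.2851 0.07  ] case frame -0.02707847856672957 0.2779834358151172
tape [0.6115 0.3025 0.038 ] case frame 0.0863189263633553 0.27597470322550227
tapetip [0.6077 0.2454 0.01  ] case frame 0.07280814257856155 0.22043280854253106
st1 [ 0.6787 -0.1923  0.045 ] case frame 0.06805729391448401 -0.22298264194331158
st2 [ 0.5438 -0.2299  0.045 ] case frame -0.0712765372077476 -0.23702301101952336
stbase1 [ 0.6743 -0.1903  0.01  ] case frame 0.06406160591944451 -0.22022314178348604
stbase2 [ 0.548  -0.2237  0.01  ] case frame -0.06603961972117096 -0.23167633062901694
box [0.7013 0.0116 0.    ] case frame 0.1251207504640069 -0.025915171009199142
```

```bash
cat > h.py <<'E'
import numpy as np
from scipy.spatial.transform import Rotation as R
from workcell import r, eyes, kin
np.set_printoptions(precision=4,suppress=True)
P=[.5736,.0158,.1715]
C=R.from_euler('z',P[2])
def W(l): return C.apply(np.asarray(l,float))+[P[0],P[1],0]
def quat(z,y):               # case-frame tool z and y axes -> world quaternion
    z=np.array(z,float); z/=np.linalg.norm(z); y=np.array(y,float); y-=z*(y@z); y/=np.linalg.norm(y)
    return (C*R.from_matrix(np.c_[np.cross(y,z),y,z])).as_quat()
def F(): return np.array(r.get_obs()["ft_force"])
HW=.0095
PV=np.array([-.055,.04])
def hpose(h,off,rad=.105,z=.073,sg=1):
    d=np.array([np.cos(h),np.sin(h)]); n=np.array([-d[1],d[0]])
    return W([*(PV+rad*d+off*n),z]), quat([0,0,-1],[*(sg*d),0])
OUT=dict(l=np.array([0,1.,0]),r=np.array([0,-1.,0]),f=np.array([-1.,0,0]))
HD=dict(l=.103,r=.103,f=.083)
def fpose(s,a,rho,t,tilt=np.radians(15),sg=1):
    """inner tip corner at rho along flap s at angle a, t off its hinge plane"""
    o=OUT[s]; u=np.array([0,0,1.])
    k=o*(HD[s]+rho*np.sin(a)+t*np.cos(a))+u*(.055-rho*np.cos(a)+t*np.sin(a))
    p=k+HW*(np.cos(tilt)*o-np.sin(tilt)*u)
    return W(p), quat(-(np.sin(tilt)*o+np.cos(tilt)*u),sg*np.cross(u,o))
E
python3 - <<'E'
from h import *
for sg in(1,-1):
    print('handle',sg,[kin.solve_ik(*hpose(h,.034,sg=sg)) for h in(1.23,.6,0)])
    for s in'lfr': print(s,sg,[kin.solve_ik(*fpose(s,a,.03,.006,sg=sg)) for a in(1.5,0)])
print(r.get_obs()["time_s"],hpose(1.23,.034)[0])
E
```

```text
handle 1 [array([ 0.3912,  0.6492, -1.042 ,  1.997 ,  0.7166,  0.9185,  0.3684]), array([ 0.2378,  0.6165, -0.7662,  1.863 ,  0.545 ,  0.8841, -0.0232]), array([ 0.2442,  0.6327, -0.662 ,  1.7803,  0.4838,  0.897 , -0.4622])]
l 1 [array([ 0.2954,  0.8902, -1.1832,  1.859 ,  1.0674,  1.3279,  2.0022]), array([ 0.3369,  0.954 , -1.185 ,  1.8867,  1.1473,  1.3177,  1.9832])]
f 1 [array([ 0.3544,  0.3096, -0.476 ,  2.3526,  0.4464,  0.2747, -1.8991]), array([-0.3392,  0.3922,  0.3239,  2.3584, -0.8087,  0.2111, -0.6763])]
r 1 [array([ 0.6804,  0.6937, -0.6122,  1.7286,  0.1642,  0.9133,  0.2329]), array([ 0.6469,  0.7274, -0.6077,  1.7712,  0.1912,  0.8355,  0.1871])]
handle -1 [array([ 0.0457,  0.4665, -0.5419,  2.0142,  0.347 ,  0.7506, -2.4462]), array([-0.8447,  0.5857,  0.7199,  1.9267, -0.5201,  0.8231, -2.2124]), array([-0.9378,  0.8274,  1.1064,  1.8505, -0.8663,  1.0429, -2.4392])]
l -1 [array([ 0.1389,  0.7131, -0.8818,  1.8668,  0.8751,  1.1189, -1.0057]), array([ 0.0677,  0.6935, -0.7067,  1.9006,  0.843 ,  0.9865, -0.9547])]
f -1 [array([ 0.7861,  0.4557, -1.0042,  2.3332,  0.9623,  0.4514,  0.765 ]), array([ 0.4615,  0.452 , -0.6301,  2.3158,  0.927 ,  0.2989,  0.7847])]
r -1 [array([ 0.2214,  0.6071,  0.0512,  1.7584, -0.3372,  0.9181, -2.4801]), array([ 0.1988,  0.6392,  0.0335,  1.8   , -0.3542,  0.8384, -2.4874])]
0.1 [0.4968 0.1551 0.073 ]
```

```bash
cat > s1.py <<'E'
from h import *
import cv2
r.gripper_to(0.0,20)
p,q=hpose(1.23,.036,z=.16); r.move_to(p,q)
p,q=hpose(1.23,.036); r.move_straight(p,vel=.15)
o=r.get_obs(); print(o["time_s"],o["ee_pos"]-p,F()); f0=F()
off=.0205
for h in list(np.arange(1.2,.14,-.15))+list(np.arange(.13,-.09,-.015)):
    p,q=hpose(h,off); r.move_straight(p,q,vel=.12 if h>.14 else .03)
    f=F()-f0; print(round(h,3),f)
    if np.linalg.norm(f)>9: break
print(r.get_obs()["time_s"])
img=eyes.grab_frame("top"); cv2.imwrite("pics/top1.png",cv2.resize(img["image"][165:275,210:430,::-1],None,fx=3.6,fy=3.6,interpolation=cv2.INTER_CUBIC))
E
python3 s1.py
```

```text
5.2583 [0.0004 0.0005 0.0006] [ 0.2772 -0.1115  0.0647]
1.2 [-1.0032  1.425   0.2496]
1.05 [-0.7156  0.4042 -0.5937]
0.9 [-0.156   0.562  -0.1305]
0.75 [-0.4384  0.8006 -0.8994]
0.6 [-0.8285  0.4615 -0.5231]
0.45 [ 0.3721 -0.2551 -0.3581]
0.3 [-0.7972  0.6519  0.1934]
0.15 [ 0.558  -0.2742  0.0893]
0.13 [-0.9441  0.1135 -0.3238]
0.115 [-1.4158  0.6245  0.0896]
0.1 [-1.2116  1.1689  0.3982]
0.085 [-0.3913 -0.4074 -0.2001]
0.07 [-1.1978  0.9865 -0.8065]
0.055 [-0.5633  0.3151 -0.5678]
0.04 [-0.7724  0.4549 -0.2454]
0.025 [-0.9702  4.0785 -0.8366]
0.01 [-2.2895  6.9658 -0.6558]
-0.005 [-2.5754  9.4143 -0.8185]
10.1667
```

View pics/top1.png

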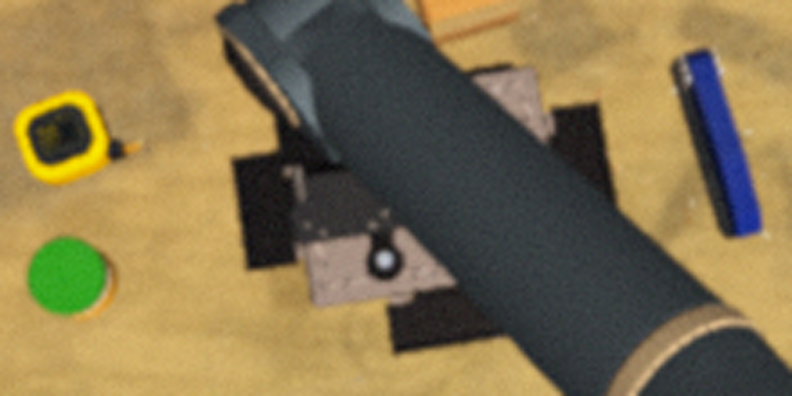

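The arm now hides the lid, but the pin and near grip show the handle pointing straight back. The contact force rose to 9 N at the expected angle, so the handle is on its stop. Next is the left clip.

```bash
cat > s2.py <<'E'
from h import *
import cv2,sys
SG=dict(l=-1,f=-1,r=1)
def fold(s):
    p,q=fpose(s,1.57,.03,.09,sg=SG[s]); r.move_to(p,q)
    p,q=fpose(s,1.57,.03,.02,sg=SG[s]); r.move_straight(p,vel=.15)
    f0=F(); print(s,r.get_obs()["time_s"]); o=C.apply(OUT[s])
    for a in np.arange(1.4,.15,-.2):
        p,q=fpose(s,a,.03,.006,sg=SG[s]); r.move_straight(p,vel=.12)
        f=F()-f0; print(round(a,2),f)
        if np.linalg.norm(f)>15: print("stop"); return
    for t in np.arange(.008,-.006,-.001):
        p,q=fpose(s,0,.03,t,sg=SG[s]); r.move_straight(p,vel=.04)
        f=F()-f0; print(round(t,4),f)
        if f@o>9: break
    print(r.get_obs()["time_s"])
def leave(s):
    r.move_straight(fpose(s,0,.03,.03)[0],vel=.15)
    p=r.get_obs()["ee_pos"]; r.move_straight([p[0],p[1],.16],vel=.25)
E
python3 - <<'E'
from s2 import *
r.move_straight(hpose(0,.03)[0],vel=.1)
r.move_straight(hpose(0,.03,z=.15)[0],vel=.25)
fold('l')
img=eyes.grab_frame("scene"); cv2.imwrite("pics/scene1.png",cv2.resize(img["image"][150:305,195:440,::-1],None,fx=3.2,fy=3.2,interpolation=cv2.INTER_CUBIC))
E
```

```text
l 12.0
1.4 [-0.0684  0.212   0.1027]
1.2 [-1.2976  0.0062  0.565 ]
1.0 [-0.6598 -0.577   0.5264]
0.8 [-0.8663  0.4366  0.6675]
0.6 [-0.7788 -0.2349  0.1942]
0.4 [-0.749  -0.1079  0.8767]
0.2 [ 0.0084 -0.0039  0.3607]
0.008 [-0.1971 -0.1144 -0.0588]
0.007 [-0.2577  0.2843  0.0535]
0.006 [-0.3018  1.9132 -1.4936]
0.005 [-0.5661  4.6814 -2.0704]
0.004 [-1.1211  6.8371 -2.5897]
0.003 [-2.034   8.0968 -2.0155]
0.002 [-2.2575  9.7923 -1.283 ]
15.5667
```

View pics/scene1.png

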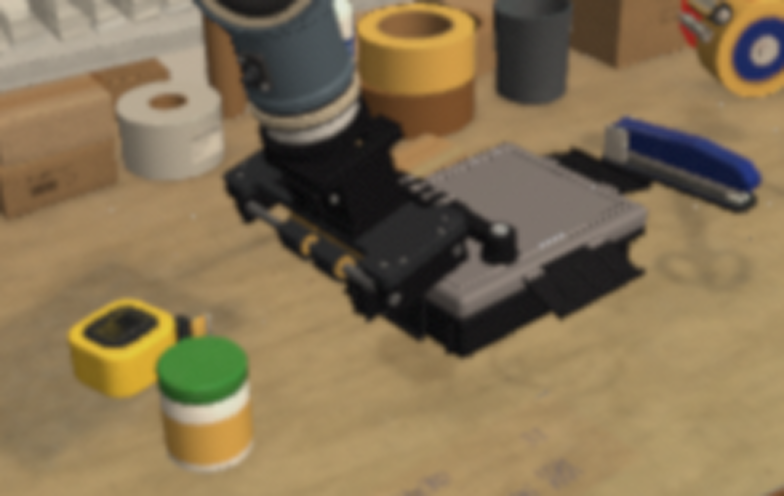

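The left clip looks pressed flat; the force rose at about 5 mm outside the hinge, which is the expected stop. The tape measure and jar haven't moved. Front and right clips next.

Run:
```python
from s2 import *
leave('l'); fold('f'); leave('f'); fold('r'); leave('r')
p=r.get_obs()["ee_pos"]; r.move_to([.45,-.40,.3],r.get_obs()["orientation"])
print(r.get_obs()["time_s"])
a=eyes.grab_frame("top")["image"][165:275,210:430,::-1]; b=eyes.grab_frame("scene")["image"][185:305,215:440,::-1]
cv2.imwrite("pics/top2.png",cv2.resize(a,None,fx=3.6,fy=3.6,interpolation=cv2.INTER_CUBIC))
cv2.imwrite("pics/scene2.png",cv2.resize(b,None,fx=3.5,fy=3.5,interpolation=cv2.INTER_CUBIC))
```

```text
f 18.975
1.4 [ 0.0219 -0.6161 -0.6664]
1.2 [-1.3129  0.5833 -0.5738]
1.0 [-1.5805 -0.0365 -0.8386]
0.8 [-0.7425  1.0502 -0.9515]
0.6 [-0.5797 -0.4526 -0.0765]
0.4 [-0.8363  0.4282 -1.0472]
0.2 [-0.8696 -0.7386 -0.7436]
0.008 [-1.0254 -0.2616 -0.8163]
0.007 [-2.2941 -1.1549 -1.4284]
0.006 [-3.5176 -0.6206 -1.6847]
0.005 [-3.274  -1.1207 -1.2132]
0.004 [-4.3292 -0.3877 -2.5334]
0.003 [-6.9903 -0.8435  1.1297]
0.002 [-9.3212 -0.4105  4.8689]
22.5417
r 25.225
1.4 [0.2163 0.1338 0.6535]
1.2 [ 0.6494 -0.4592  0.5907]
1.0 [1.075  0.4473 0.8018]
0.8 [-0.4798  0.5089 -0.0824]
0.6 [ 0.3109  0.436  -0.9803]
0.4 [ 0.341  -0.4174  0.6598]
0.2 [ 0.6161 -0.7085 -0.0504]
0.008 [ 0.2898 -0.6891  0.8882]
0.007 [ 1.4178 -0.6734  0.8798]
0.006 [ 1.2716 -1.8235 -0.6116]
0.005 [ 0.623  -1.081  -0.4989]
0.004 [ 1.2102 -0.9483 -1.4145]
0.003 [ 1.2497 -3.0533 -1.043 ]
0.002 [ 1.846  -5.3067 -1.2688]
0.001 [ 1.7292 -6.4571 -0.5448]
0.0 [ 0.9172 -8.1514 -1.3118]
-0.001 [ 1.4994 -9.4157 -0.3042]
29.5417
31.8917
```

View pics/top2.png

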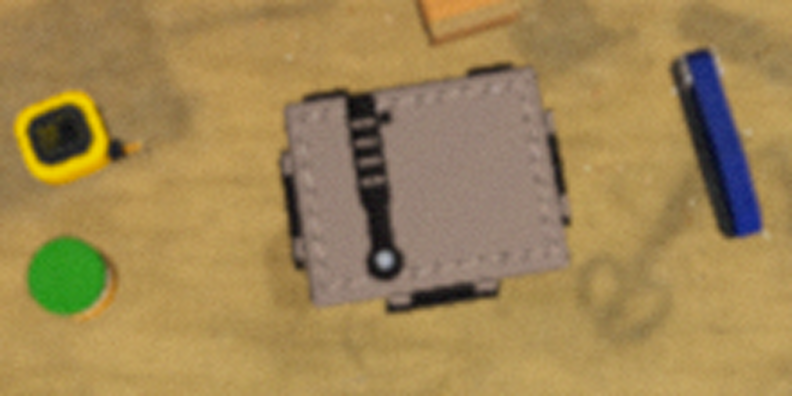

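View pics/scene2.png

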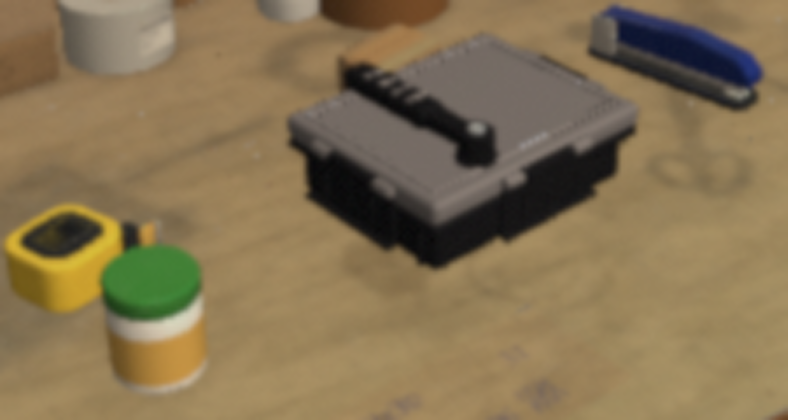

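The top crop shows the handle against the peg, wholly on the lid, and all three clips down with the neighbours unmoved. I'll check the visible clip edges against what the fit predicts before handing in.

Run:
```python
from fit import *
P=[.5736,.0158,.1715]
for n,a in(('f',0),('f',.15),('l',0),('l',.15),('r',0),('r',.15)):
    out=[]
    for w in(.045,-.045):
        f=flap(n,a,w); o=dict(l=[0,1,0],r=[0,-1,0],f=[-1,0,0])[n]
        f=f+.004*np.array(o)*np.cos(a)+[0,0,.004*np.sin(a)]
        out.append((proj('t',W(P,f))-[210,165]+.5)*3.6-.5)
    print(n,a,*out)
```

```text
f 0 [500.0768 297.6144] [387.2966 315.6786]
f 0.15 [501.5292 305.2336] [388.5005 323.3605]
l 0 [295.7489 271.0719] [279.6018 160.0585]
l 0.15 [287.8483 272.0966] [271.7842 160.9066]
r 0 [552.337  117.5824] [572.0724 227.2326]
r 0.15 [560.0848 116.009 ] [579.9468 225.7562]
```

```bash
python3 -c "
from workcell import r, eyes, kin
print(r.job_done())"
```

```text
the job is handed in; nothing more can be done
None
```

The job is handed in: the handle is swung in against its stop, the left, front and right clips are folded flat against the case, and the final camera views show the four neighbouring items where they were. It took about 32 s of the 54 s allowed, and the force readings stayed near 10 N.

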